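# Check in a book on the reader pad

### The job

Check in the yellow paperback that stands on the black reader pad: without picking it up, tip it over with a push (high up, so that it topples and does not slide) so that it falls flat, yellow cover up, wholly inside the white frame. Once it lies there, press the green button right down and let it go. Leave the red button and the other things on the desk alone.

Things in the scene. Friction and masses are not known exactly. Their poses are not given: they have to be found in the camera images.
- pad: Fixed black reader pad, a slab 305 (x) x 250 (y) x 8 mm, reaching 160 mm to -x and 145 mm to +x of its origin, which lies on the desk. Its x axis points from the end where the book stands, over the white frame, to the far end.
- frame (a point): Centre of the white frame on the pad's top face (8 mm above the desk); axes as the pad's. The frame is a printed 5 mm line; the clear area inside it is 240 mm along x and 200 mm along y.
- book: Loose rigid paperback, about 0.33 kg, standing on end over the frame's near line: 32 mm thick (x), 125 wide (y), 180 tall (z); origin at the centre of its foot. Yellow front cover on its -x side, dark blue back on +x, which points along the frame within a few degrees.
- book_center (a point): Centre of the book's volume, 90 mm up from its foot; axes as the book's. Pushed on the yellow cover 120 to 160 mm above the pad, the book tips over its far bottom edge at well under 2 N without sliding, is past its balance at about 10 degrees, and falls by itself onto its blue cover.
- foot_l (a point): Book's foot end, mid-thickness, at its +y side edge.
- foot_r (a point): Book's foot end, mid-thickness, at its -y side edge.
- head_l (a point): Book's upper end, mid-thickness, at its +y side edge.
- head_r (a point): Book's upper end, mid-thickness, at its -y side edge.
- green (a joint): Travel of the green push button in m: 0 is up, 0.006 fully down; presses straight down with a spring, fully down at 4 N, and springs back.
- green_top (a point): Centre of the top of the green button cap, which is 36 mm across, in a small fixed black housing on the desk to one side of the pad.
- red (a joint): Travel of the red push button (same kind, on the other side of the pad); 0 is up.
- red_top (a point): Centre of the top of the red button cap.
- thermos: Loose bystander: dark steel flask, diameter 64, 160 tall (mm); origin at the centre of its underside.
- mug: Loose bystander: white mug, diameter 80, 95 tall (mm); origin at the centre of its underside.
- penpot: Loose bystander: wooden pot of pens, diameter 76, about 155 tall with the pens (mm); origin at the centre of its underside.
- tape: Loose bystander: roll of orange tape lying flat, diameter 90, 24 tall (mm); origin at the centre of its underside.
- stapler: Loose bystander: blue and black stapler, 35 x 130, 47 tall (mm); origin at the centre of its underside.
- tea: Loose bystander: green tea caddy, diameter 70, 110 tall (mm); origin at the centre of its underside.

How it is judged (in metres and radians):
On the way, in this order (a step that is already met when the one before it is completed fails the run):
1. the book lies flat inside the frame, yellow cover up, at rest (x of foot_l in the frame of frame between -0.125 and 0.125 m and y of foot_l in the frame of frame between -0.105 and 0.105 m and x of foot_r in the frame of frame between -0.125 and 0.125 m and y of foot_r in the frame of frame between -0.105 and 0.105 m and x of head_l in the frame of frame between -0.125 and 0.125 m and y of head_l in the frame of frame between -0.105 and 0.105 m and x of head_r in the frame of frame between -0.125 and 0.125 m and y of head_r in the frame of frame between -0.105 and 0.105 m and angle between book's own x axis and vertical above 3.04 rad and z of book_center in the frame of frame below 0.022 m and linear speed of book below 0.02 m/s), for 0.2 s.
2. then the green button is pressed right down (value of joint green above 0.0045 m), for 0.04 s.
At the end, for the whole second after the job is handed in: The book lies flat (0.1 rad) and still on its blue cover, centre under 22 mm above the pad, no corner past the outer edge of the white line (125 mm along, 105 mm across from the frame's centre); the green button was then pressed 4.5 mm or more, and both buttons are up (all of step 1 and value of joint each of green, red below 0.0015 m); the robot touches nothing.
It fails at once if the book is lifted or carried (its foot more than 50 mm above the desk) (height (world z) of any of foot_l, foot_r above 0.05 m or height (world z) of book_center above 0.12 m).
It fails at once if the red button is pressed (value of joint red above 0.003 m).
It fails at once if a bystander is moved more than 25 mm or tipped (distance of any of thermos, mug, penpot, tape, stapler, tea from where it was at the start of the episode above 0.025 m or angle between any of thermos, mug, penpot, tape, stapler, tea's own z axis and vertical above 0.4 rad).
It also fails if it takes over 43 s, if anything falls off the work surface, if the arm or the gripper's body presses on something with over 40 N, if the wrist force passes 120 N, or if a joint passes its speed limit or range.

### The arm

A 6-joint arm with a two-finger parallel gripper is mounted at the origin on the work surface. World frame = base frame: x ahead of the robot, y to its left, z up, the work surface at z = 0. Lengths are in m, angles in degrees, forces in N, time in s.
With the tool pointing down it reaches from about 0.4 to 0.825 m from the base axis. Payload 7 kg.
Tool frame: the origin (TCP) lies between the finger pads; the fingertips stand 19 mm ahead of it and the grasp point (between the pads) is the TCP; z points along the fingers, y is the line along which they close (so a half turn about z gives the same grasp; the last joint's range is limited). The gripper opens to 88 mm and grips with 3 to 60 N. Pads are 19 mm wide; open, the fingers measure 130 mm over their backs; the gripper's body (78 mm by 193 mm) begins 47 mm behind the grasp point.
Start: joints at [82.34, 20.546, 0.682, 0, -70.136, -16.507], TCP at [0.276, 0.616, 0.246] pointing down, gripper open.
Joint ranges: [-176.03, 176.03], [-82.01, 121.73], [-58.28, 71.71], [-173.87, 95.51], [-174.79, -0.11], [-173.66, 173.66]. Speed limits (degrees/s): [136.94, 136.94, 172.46, 180, 180, 180].

### API

Orientations are given as [roll, pitch, yaw] about the fixed x, y, z axes, in that order (R = Rz(yaw) Ry(pitch) Rx(roll)).
In Python, from plant import r gives the robot as it stands. The module is installed in compiled form; this text tells all that it offers.
- The arm moves only by the shell command python3 -m pendant 'ROWS' [OPENING] [FORCE]. ROWS is JSON, a list of rows, each a list of 6 numbers: the shift along the tool's x, y, z in mm, then the turn, a rotation vector about the tool's x, y, z in rad. In form: [[tx, ty, tz, wx, wy, wz], ...]. A call has 1 to 20 rows; each row is the pose to reach, as a shift and turn from the pose commanded when the call began, along the tool's axes at that moment; what a row does not reach only later rows make up. A row lasts 1/8 s, in which the tool goes at most 62.5 mm and 10.7 degrees, less where a joint would pass 70% of its speed; a pose out of reach is approached as far as the arm can. A call with a gripper value outside its range is refused whole. OPENING is the finger opening in mm, from 0 to 87.6, set as the call begins (- or left out, the last holds). The fingers move at their own pace and stop on an object; FORCE is the grip in N (left out, the last holds). Time passes only in rows, so rows that repeat a pose let the fingers close. It gives the time, the measured TCP pose, the force, the opening and the grip force at its end, in the units of the state.
- r.get_state(): the state, without advancing time (a new reading comes with each control period).
- r.capture(name): name is "scene" or "side" or "wrist"; returns the picture (480x640x3 uint8, red, green, blue); there is no depth.
- r.camera_params(name): a dict with "mtx" (3x3 intrinsics, pixels), "rvec" (rotation vector, rad) and "tvec" (3), from world to camera coordinates, as OpenCV has them; the wrist camera has in their place "mount" (4x4, takes a point from camera to tool coordinates, whose origin is the TCP and whose axes are the flange's). Camera axes: x right, y down, z forward; pixel columns grow to the right and rows downward; lengths in m; the calibration is good to about 2 mm. The wrist camera is an equidistant fisheye: a pixel r from the principal point sees the ray r / f radians off the axis. A picture is of the moment at which its call begins: read the wrist's pose just before it. camera_params takes no time and is no camera call.
- r.close_job(): hands the job in; it is judged then, once.
The state is a dict: "time_s": time; "joints": joint angles; "qd": joint speeds; "joint_torque": joint torques, N m; "tcp_pos": TCP position; "eef_rot": TCP orientation; "contact_force": force on the tool from outside, world axes, zero at the start; "moment": the same for the moment, N m; "gripper_width": finger opening in m; "gripper_force": force on a finger pad.
Only numpy, scipy, OpenCV 4.12 (cv2) and the standard library are available. Lean on these libraries where they do the work, as an engineer would, in place of code of your own. Each camera call takes 0.05 s, during which the arm holds its last target. There are 200 camera calls.

## Working session

There is one attempt and no reset: what is moved stays moved. The work goes in short steps, Python scripts to look and compute and a shell command to move; the robot and the scene stay as the last step left them, time stands still between calls to the robot, and variables do not carry over. Pictures are saved under pics/ and viewed, at most 10 in all, crops included, and the job is handed in when it is done.

```bash
mkdir -p pics
python3 - <<'E'
from plant import r
import cv2,numpy as np
s=r.get_state();print(s['time_s'],s['tcp_pos'],s['eef_rot'])
for n in("scene","side"):
    cv2.imwrite(f"pics/{n}0.png",r.capture(n)[:,:,::-1])
    p=r.camera_params(n);R=cv2.Rodrigues(np.array(p['rvec'],float))[0]
    print(n,np.array(p['mtx']).round(1).tolist(),'cam at',(-R.T@np.array(p['tvec']).ravel()).round(3))
print(r.camera_params("wrist"))
E
```

```text
0.0 [0.27618494 0.61539308 0.24462294] [ 1.79904787e+02 -9.67190758e-03 -2.41736513e+01]
scene [[576.6, 0.0, 332.3], [0.0, 576.6, 246.1], [0.0, 0.0, 1.0]] cam at [1.009 0.588 1.292]
side [[501.1, 0.0, 318.6], [0.0, 501.1, 240.9], [0.0, 0.0, 1.0]] cam at [ 0.371 -0.58   0.893]
{'mtx': array([[371.64829954,   0.        , 318.35252241],
       [  0.        , 371.64829954, 237.62553411],
       [  0.        ,   0.        ,   1.        ]]), 'mount': array([[ 2.27308279e-04, -9.61582414e-01, -2.74516320e-01,
         7.45713545e-02],
       [ 9.99999973e-01,  2.30324913e-04,  2.12442251e-05,
         3.99184978e-04],
       [ 4.27998744e-05, -2.74516318e-01,  9.61582440e-01,
        -1.38615356e-01],
       [ 0.00000000e+00,  0.00000000e+00,  0.00000000e+00,
         1.00000000e+00]])}
```

View pics/scene0.png

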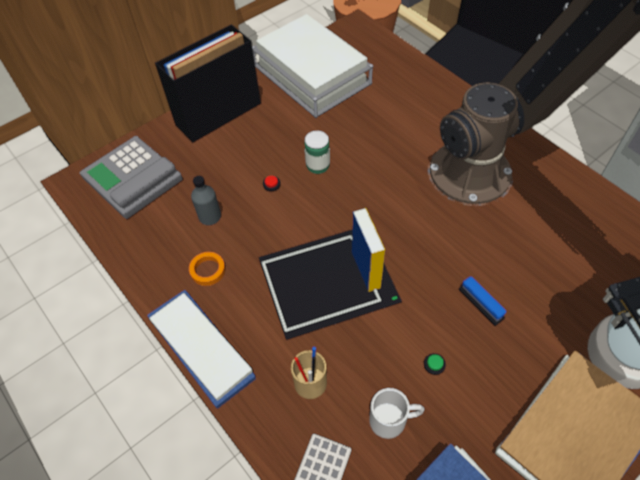

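View pics/side0.png

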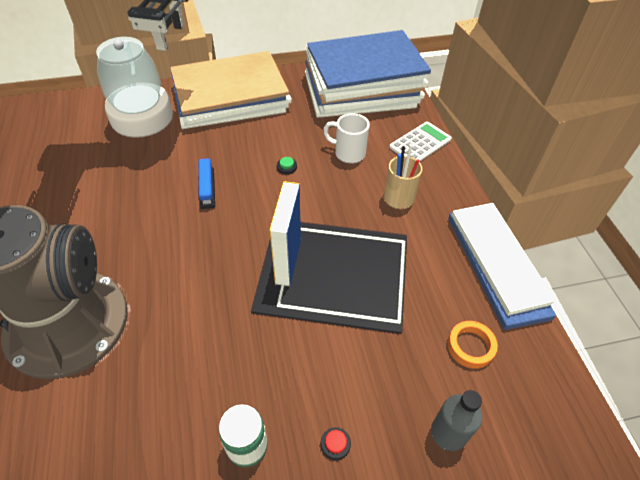

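The scene view shows the pad around (330,280), the book at (368,250) and its yellow cover facing the robot. The green button is at (435,363) and the red one at (271,183). In the side view, green is at (287,165), red at (336,442), and the book's top runs from (290,185) to (280,280). I'll enlarge the pad region in both views to read the corners.

```bash
cat > h.py <<'E'
import cv2,numpy as np
from plant import r
def ray(n,px):
    p=r.camera_params(n);R=cv2.Rodrigues(np.array(p['rvec'],float))[0];t=np.array(p['tvec']).ravel()
    u=cv2.undistortPoints(np.array([[px]],float),np.array(p['mtx']),None).ravel()
    return -R.T@t,R.T@np.array([*u,1])
def cast(n,px,z):
    c,d=ray(n,px);return c+d*(z-c[2])/d[2]
def tri(a,b):
    (c1,d1),(c2,d2)=ray("scene",a),ray("side",b)
    k=np.linalg.lstsq(np.c_[d1,-d2],c2-c1,rcond=None)[0];p,q=c1+d1*k[0],c2+d2*k[1]
    return (p+q)/2,np.linalg.norm(p-q)
E
python3 - <<'E'
from h import *
a=cv2.imread("pics/scene0.png")[195:345,250:410];b=cv2.imread("pics/side0.png")[175:335,250:415]
cv2.imwrite("pics/s1.png",cv2.resize(a,None,fx=4.8,fy=4,interpolation=cv2.INTER_CUBIC)[:, :768])
cv2.imwrite("pics/s2.png",cv2.resize(b,None,fx=3.75,fy=3.75,interpolation=cv2.INTER_CUBIC)[:600])
cv2.imwrite("pics/s1.png",cv2.resize(a,None,fx=4,fy=4,interpolation=cv2.INTER_CUBIC))
for n in("scene","side"):
    h=cv2.cvtColor(cv2.imread(f"pics/{n}0.png"),cv2.COLOR_BGR2HSV)
    for c,lo,hi in(("green",(55,120,60),(80,255,255)),("red",(0,220,120),(4,255,255))):
        m=cv2.inRange(h,lo,hi);k,_,st,ce=cv2.connectedComponentsWithStats(m)
        for i in range(1,k):
            if st[i,4]>60:print(n,c,st[i].tolist(),ce[i].round(1),cast(n,ce[i],.03).round(3))
E
```

```text
scene green [306, 146, 22, 9, 94] [316.9 150.7] [ 0.301 -0.332  0.03 ]
scene green [89, 164, 30, 25, 390] [103.6 176.2] [ 0.823 -0.657  0.03 ]
scene green [427, 354, 17, 17, 224] [434.9 362. ] [0.512 0.349 0.03 ]
scene red [266, 177, 11, 9, 86] [271. 181.] [ 0.472 -0.329  0.03 ]
side green [280, 157, 14, 12, 139] [286.3 162.7] [0.506 0.333 0.03 ]
```

View pics/s1.png

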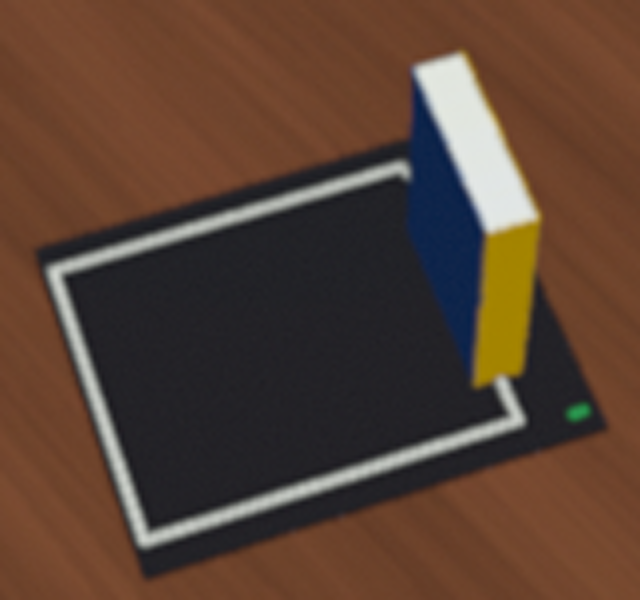

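View pics/s2.png

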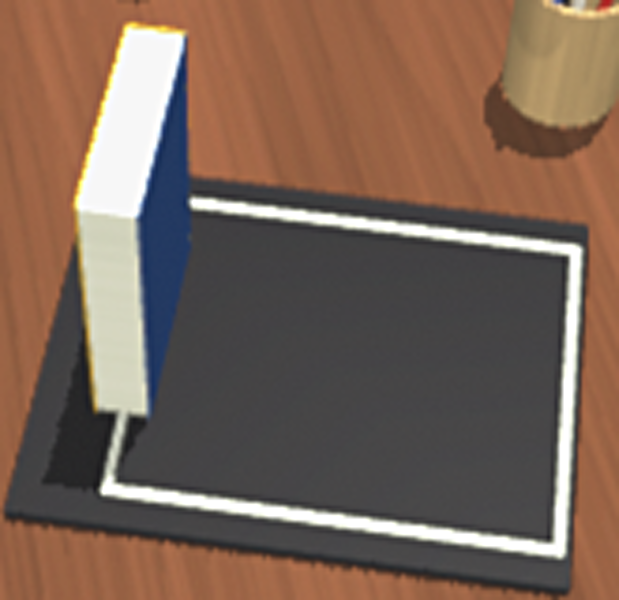

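The crops give clean frame corners in both views. In the scene crop the far corners are (47,268) and (145,548), and the near ones (526,424) and (402,160). The book's top quad is at (414,67), (465,52), (540,215), (486,235). I'll turn these into positions.

Run:
```python
from h import *
f={"scene":lambda p:((np.array(p)+.5)/4-.5+(250,195)),"side":lambda p:((np.array(p)+.5)/3.75-.5+(250,175))}
C=lambda n,p,z:cast(n,f[n](p),z)
P={}
def show(k,n,p,z):
    P[k,n]=C(n,p,z);print(k,n,(P[k,n]*1000).round(1))
for k,p in dict(farR=(47,268),farL=(145,548),nearL=(526,424),nearR=(402,160)).items():show(k,"scene",p,.008)
for k,p in dict(farL=(585,245),farR=(565,558),nearR=(102,494)).items():show(k,"side",p,.008)
for k,p in dict(bR=(414,67),yR=(465,52),yL=(540,215),bL=(486,235)).items():show("top"+k,"scene",p,.188)
for k,p in dict(yL=(125,25),bL=(187,33),yR=(80,208),bR=(138,216)).items():show("top"+k,"side",p,.188)
for k,p in dict(bL=(473,387),yL=(524,375)).items():show("ft"+k,"scene",p,.008)
for k,p in dict(yR=(93,410),bR=(150,415)).items():show("ft"+k,"side",p,.008)
for a,b in((("scene","scene"),("side","side"))):
    pass
m={k:np.mean([P[q] for q in P if q[0]==k],axis=0) for k in {q[0] for q in P}}
for k in("farR","farL","nearL","nearR"):pass
ang=lambda a,b:np.degrees(np.arctan2(*(b-a)[1::-1]))
print("frame ang",ang(m['nearL'],m['farL']),ang(m['nearR'],m['farR']),ang(m['farR'],m['farL'])-90,"len",np.linalg.norm(m['farR']-m['farL']),np.linalg.norm(m['nearR']-m['farR']))
c=(m['farR']+m['farL']+m['nearL']+m['nearR'])/4;print("frame c",c)
print("book ang",ang(m['topyR'],m['topyL'])-90,ang(m['topbR'],m['topbL'])-90,"yellow top mid",(m['topyL']+m['topyR'])/2)
bc=sum(m['top'+k] for k in('yL','yR','bL','bR'))/4;a=np.radians(ang(m['nearR'],m['farR']))
d=bc-c;print("book c",bc,"in frame",d[0]*np.cos(a)+d[1]*np.sin(a),-d[0]*np.sin(a)+d[1]*np.cos(a))
for n,p in(("green",((434.9,362),(286.3,162.7))),("red",((271,182),(336,441)))):print(n,tri(*p))
```

```text
farR scene [ 646.6 -144.1    8. ]
farL scene [720.8  55.5   8. ]
nearL scene [487.8 144.4   8. ]
nearR scene [414.2 -56.4   8. ]
farL side [727.   54.1   8. ]
farR side [ 648.3 -145.2    8. ]
nearR side [414.8 -55.1   8. ]
topbR scene [447.9 -11.7 188. ]
topyR scene [ 4.175e+02 -1.000e-01  1.880e+02]
topyL scene [463.2 113.7 188. ]
topbL scene [495.6 103.6 188. ]
topyL side [465.3 114.9 188. ]
topbL side [495.9 102.5 188. ]
topyR side [422.3  -2.6 188. ]
topbR side [448.8 -13.3 188. ]
ftbL scene [495.2 103.3   8. ]
ftyL scene [464.9 118.    8. ]
ftyR side [419.   -0.6   8. ]
ftbR side [449.5 -10.6   8. ]
frame ang -20.78698313371162 -20.893895976181987 -20.969682888660344 len 0.21354577373471595 0.2493265384528016
frame c [ 5.68406882e-01 -3.09066500e-04  8.00000000e-03]
book ang -20.988757061171924 -22.317612101463553 yellow top mid [0.44205434 0.05647875 0.188     ]
book c [0.45705575 0.05088093 0.188     ] in frame -0.12228528087536586 0.008111771542103095
green (array([0.507321  , 0.34669346, 0.01719906]), np.float64(0.0012446052035581946))
red (array([ 0.46787942, -0.33879597,  0.01318997]), np.float64(0.0012492090760732662))
```

The two views agree within about 3 mm and the sizes check out: frame 249 x 214 mm, book about 32 x 125 mm, buttons about 15 mm high. The frame's centre is (0.568, 0.000) with its x axis at -21°. The book sits at (-122, +8) mm in frame axes, so toppled it should lie from about -106 to +74 mm. I'll move in behind the yellow cover with the fingers closed.

```bash
python3 -m pendant '[[17,22,0,0,0,0],[51,67,0,0,0,-0.01],[85,111,0,0,0,-0.02],[119,155,0,0,0,-0.03],[153,200,0,0,0,-0.04],[187,244,0,0,0,-0.05],[221,289,0,0,0,-0.056],[255,333,0,0,0,-0.056],[289,377,0,0,0,-0.056],[323,422,0,0,0,-0.056],[335,438,0,0,0,-0.056],[341,444,0,0,0,-0.056],[341,444,0,0,0,-0.056],[341,444,0,0,0,-0.056]]' 0 20
```

```text
time_s: 1.85
tcp_pos: [0.4056, 0.0718, 0.2455]
eef_rot: [180.0, 0.0, -20.9]
contact_force: [0.1, -0.3, -0.1]
gripper_width: 0.0004
gripper_force: 0.0
```

```bash
python3 -m pendant '[[0,0,15,0,0,0],[0,0,35,0,0,0],[0,0,55,0,0,0],[0,0,70,0,0,0],[0,0,76,0,0,0],[0,0,76,0,0,0]]'
python3 - <<'E'
from h import *
a=r.capture("side")[:,:,::-1];b=r.capture("scene")[:,:,::-1]
cv2.imwrite("pics/c1.png",np.hstack([cv2.resize(a[120:340,170:420],(400,352)),cv2.resize(b[130:350,250:500],(400,352))]))
E
```

```text
time_s: 2.6
tcp_pos: [0.4056, 0.0716, 0.1695]
eef_rot: [180.0, 0.0, -20.9]
contact_force: [-0.1, 0.4, -0.8]
gripper_width: 0.0002
gripper_force: 0.0
```

View pics/c1.png

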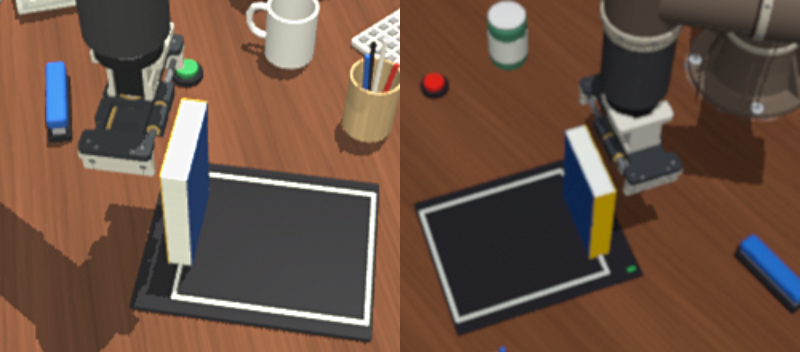

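The book still stands at side-crop (187,180), and the fingers are just behind its yellow cover, clear of everything else. I'll push slowly.

```bash
python3 -m pendant '[[8,0,0,0,0,0],[16,0,0,0,0,0],[22,0,0,0,0,0],[27,0,0,0,0,0],[32,0,0,0,0,0],[37,0,0,0,0,0],[42,0,0,0,0,0],[47,0,0,0,0,0]]'
```

```text
time_s: 3.7
tcp_pos: [0.4499, 0.0542, 0.1696]
eef_rot: [-180.0, -0.0, -21.0]
contact_force: [-0.5, -0.5, -0.2]
gripper_width: 0.0003
gripper_force: 0.1
```

```bash
python3 -m pendant '[[5,0,0,0,0,0],[10,0,0,0,0,0],[15,0,0,0,0,0],[20,0,0,0,0,0],[24,0,0,0,0,0],[24,0,0,0,0,0],[20,0,0,0,0,0],[15,0,0,0,0,0],[15,0,0,0,0,0],[15,0,0,0,0,0],[15,0,0,0,0,0]]'
python3 - <<'E'
from h import *
a=r.capture("side")[:,:,::-1];b=r.capture("scene")[:,:,::-1]
cv2.imwrite("pics/c2.png",np.hstack([cv2.resize(a[120:340,170:420],(400,352)),cv2.resize(b[130:350,250:500],(400,352))]))
E
```

```text
time_s: 5.08
tcp_pos: [0.4636, 0.049, 0.1696]
eef_rot: [-180.0, -0.0, -21.0]
contact_force: [0.8, 0.5, 0.3]
gripper_width: 0.0003
gripper_force: 0.0
```

View pics/c2.png

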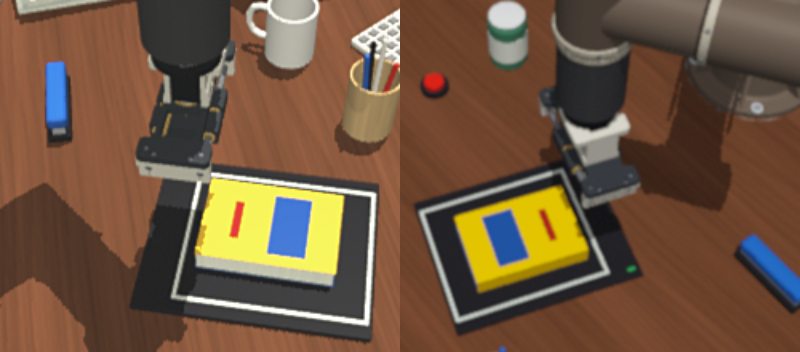

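The book lies flat inside the frame, yellow cover up: corners at side-crop (205,180), (343,190), (333,285) and (197,262), all within the white lines. I'll check the clearances around the green button before going there.

```bash
python3 -m pendant '[[-8,0,-15,0,0,0],[-20,0,-40,0,0,0],[-30,0,-60,0,0,0],[-30,0,-70,0,0,0],[-30,0,-70,0,0,0]]'
python3 - <<'E'
from h import *
print("mug rim c",tri((389,402),(352,124)),"handle",tri((418,411),(327,132)))
print("pen base",cast("scene",(310,388),.0),cast("side",(399,200),0),"stapler",tri((484,300),(206,180)))
s=r.get_state();p=np.array(s['tcp_pos']);y=np.radians(s['eef_rot'][2]);g=np.array([.507,.347])
d=g-p[:2];print(p,d@[np.cos(y),np.sin(y)],d@[np.sin(y),-np.cos(y)])
a=r.capture("side")[:,:,::-1];h=cv2.cvtColor(a,cv2.COLOR_BGR2HSV)
c=max(cv2.findContours(cv2.inRange(h,(22,120,120),(34,255,255)),0,2)[0],key=cv2.contourArea)
w=np.array([cast("side",q[0],.04)-[.5684,0,0] for q in c]);A=np.radians(-20.9)
fx,fy=w@[np.cos(A),np.sin(A),0],w@[-np.sin(A),np.cos(A),0];print("book top x",fx.min(),fx.max(),"y",fy.min(),fy.max())
cv2.imwrite("pics/d.png",cv2.resize(a[100:250,180:400],(660,450),interpolation=2))
E
```

```text
time_s: 5.8
tcp_pos: [0.436, 0.0599, 0.2405]
eef_rot: [-179.9, -0.1, -20.9]
contact_force: [0.8, -0.9, -0.6]
gripper_width: 0.0007
gripper_force: 0.0
mug rim c (array([0.67696079, 0.36147863, 0.10024163]), np.float64(0.0014622715418901022)) handle (array([0.62691973, 0.40698684, 0.04620239]), np.float64(0.00038900038374811393))
pen base [0.76388388 0.20038313 0.        ] [ 7.54206274e-01  1.80538753e-01 -1.11022302e-16] stapler (array([0.30497612, 0.31496379, 0.02879513]), np.float64(0.002719096419993002))
[0.4359581  0.05994192 0.24047145] -0.03623484520673862 -0.2934899153194701
book top x -0.10316951098230534 0.07957493423536795 y -0.05835873469130075 0.07139171889748529
```

View pics/d.png

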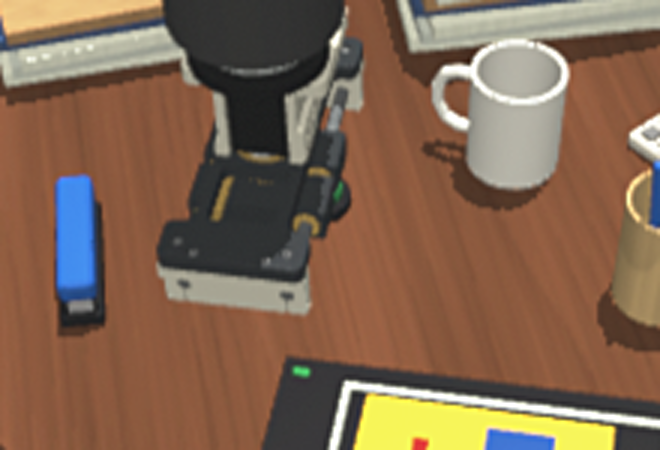

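The book's top face spans x -103 to +80 mm and y -58 to +71 mm in the frame, well inside it. The mug's handle is about 90 mm from the gripper's path in tool x and the stapler is farther still, so the green button is clear to approach.

```bash
python3 -m pendant '[[-2,-20,0,0,0,0],[-7,-60,0,0,0,0],[-13,-100,0,0,0,0],[-18,-140,0,0,0,0],[-23,-180,0,0,0,0],[-28,-220,0,0,0,0],[-33,-260,0,0,0,0],[-36,-285,0,0,0,0],[-36,-293,0,0,0,0],[-36,-293,25,0,0,0],[-36,-293,65,0,0,0],[-36,-293,105,0,0,0],[-36,-293,140,0,0,0],[-36,-293,165,0,0,0],[-36,-293,175,0,0,0],[-36,-293,175,0,0,0]]'
python3 - <<'E'
from h import *
a=r.capture("side")[:,:,::-1];b=r.capture("scene")[:,:,::-1]
cv2.imwrite("pics/e.png",np.hstack([cv2.resize(a[90:230,220:360],(400,400)),cv2.resize(b[290:430,365:505],(400,400))]))
E
```

```text
time_s: 7.85
tcp_pos: [0.5067, 0.3458, 0.0641]
eef_rot: [179.9, 0.0, -21.0]
contact_force: [0.4, -0.4, 0.8]
gripper_width: 0.0004
gripper_force: 0.0
```

View pics/e.png

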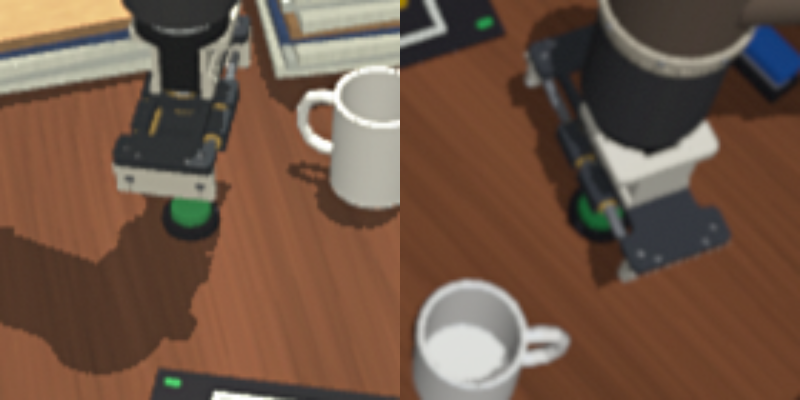

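The fingertips are above the green cap, at side-crop (190,210) and scene-crop (600,210), and the mug is clear. I'll lower in small steps until they touch.

```bash
python3 -m pendant '[[0,0,5,0,0,0],[0,0,10,0,0,0],[0,0,14,0,0,0],[0,0,17,0,0,0],[0,0,19,0,0,0],[0,0,19,0,0,0]]'; python3 -m pendant '[[0,0,2,0,0,0],[0,0,4,0,0,0],[0,0,4,0,0,0]]'
```

```text
time_s: 8.7
tcp_pos: [0.5067, 0.3461, 0.0454]
eef_rot: [180.0, 0.0, -21.0]
contact_force: [-0.3, -0.2, -0.5]
gripper_width: 0.0004
gripper_force: 0.0
time_s: 9.07
tcp_pos: [0.5067, 0.3462, 0.0415]
eef_rot: [180.0, 0.0, -21.0]
contact_force: [0.3, -0.3, 0.0]
gripper_width: 0.0005
gripper_force: 0.0
```

```bash
python3 -m pendant '[[0,0,2,0,0,0],[0,0,3,0,0,0],[0,0,3,0,0,0]]'; python3 -m pendant '[[0,0,2,0,0,0],[0,0,3,0,0,0],[0,0,3,0,0,0]]'
```

```text
time_s: 9.45
tcp_pos: [0.5068, 0.3462, 0.0387]
eef_rot: [-180.0, -0.0, -21.0]
contact_force: [-0.4, -0.6, 2.6]
gripper_width: 0.0001
gripper_force: 1.1
time_s: 9.82
tcp_pos: [0.5068, 0.3462, 0.0356]
eef_rot: [-180.0, -0.0, -21.0]
contact_force: [-0.2, 0.1, 3.7]
gripper_width: 0.0006
gripper_force: 1.8
```

```bash
python3 -m pendant '[[0,0,1,0,0,0],[0,0,1,0,0,0],[0,0,1,0,0,0]]'; python3 -m pendant '[[0,0,1,0,0,0],[0,0,1,0,0,0],[0,0,1,0,0,0]]'
```

```text
time_s: 10.2
tcp_pos: [0.5068, 0.3462, 0.0352]
eef_rot: [-180.0, -0.0, -20.9]
contact_force: [-2.1, -1.2, 9.2]
gripper_width: 0.0005
gripper_force: 4.4
time_s: 10.58
tcp_pos: [0.5069, 0.3463, 0.0351]
eef_rot: [-180.0, -0.0, -20.9]
contact_force: [-4.9, -2.1, 15.1]
gripper_width: 0.0003
gripper_force: 7.9
```

The force rose steeply past 4 N and the tool stopped at 0.035 m, about 6 mm after first contact, so the button is bottomed out. I'll release it, retreat and check.

```bash
python3 -m pendant '[[0,0,-5,0,0,0],[0,0,-15,0,0,0],[0,0,-40,0,0,0],[0,0,-80,0,0,0],[0,0,-120,0,0,0],[0,0,-160,0,0,0],[0,0,-180,0,0,0],[0,0,-180,0,0,0],[-60,0,-180,0,0,0],[-110,-20,-180,0,0,0],[-150,-40,-180,0,0,0],[-150,-40,-180,0,0,0],[-150,-40,-180,0,0,0]]'
python3 - <<'E'
from h import *
a=r.capture("side")[:,:,::-1];b=r.capture("scene")[:,:,::-1]
cv2.imwrite("pics/f.png",np.hstack([cv2.resize(a,(400,300)),cv2.resize(b,(400,300))]))
print(r.get_state()['contact_force'])
E
```

```text
time_s: 12.2
tcp_pos: [0.3806, 0.4367, 0.2126]
eef_rot: [179.9, 0.0, -20.9]
contact_force: [0.7, 0.2, -0.1]
gripper_width: 0.0003
gripper_force: 0.0
[-0.70108008 -0.5015107   0.36634365]
```

View pics/f.png

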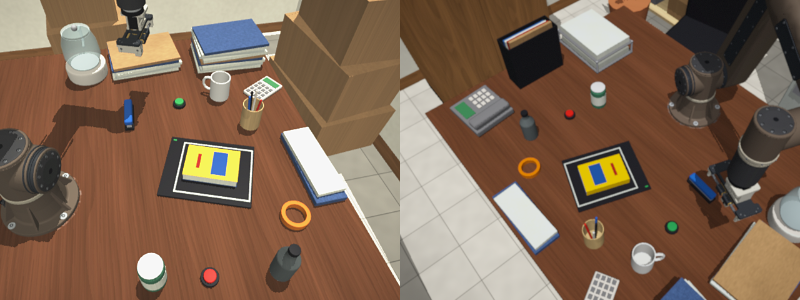

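The book lies inside the frame, around (210,163) on the left, and the green button is up at (179,102). The other things stand where they were and the arm is clear, so I'm handing in.

```bash
python3 -c "from plant import r;print(r.close_job())"
```

```text
the job is handed in; nothing more can be done
None
```

The book was toppled flat inside the frame, yellow cover up, then the green button was pressed to its stop and released; I handed the job in at about 12 s with nothing else moved in the final pictures, and no verdict was returned.

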